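Snap the cheese box lid shut all round

TASK

Close the cheese box by pressing down the four raised blue sections of its lid rim, one after another, until each clicks shut and lies flush: begin with the one that has the red tab and go round clockwise as seen from above. Leave the box standing where it is, without lifting it or pushing it about, and do not disturb the honey jar and the two cheeses beside it.

Things in the scene. Friction and masses are not known exactly. Their poses are not given: they have to be found in the camera images.
- keeper: Clear plastic cheese box with a snap-fit lid, 190 x 140 mm, 75 mm high with the lid shut, about 1.6 kg, loose on the table. Origin: centre of its underside; z up, x along its long side towards the red tab. Lid: clear fixed centre panel (122 x 70 mm, top at 74 mm) framed by four blue rim sections 34 mm wide, hinged along their inner edges: outer edge raised 9 mm = open, level with the panel = shut.
- pad1 (a point): Centre of the top of the white press pad (16 mm across the rim, 44 mm along it, 2 mm proud) on the blue rim section at a short side of the box, the one with the red tab (40 mm wide, 22 mm out) (keeper +x). It lies 24 mm outward of the section's hinge. Open, the point is 83 mm above the box's underside; shut, 77 mm, and it swings about 3 mm outward on the way down.
- snap1 (a joint): Angle of the rim section with pad1, rad: 0 = sprung up, open; 0.28 = clicked shut, flush. It springs back up from the first half of its travel, snaps shut by itself beyond it and then stays. It takes about 9 N down on the pad at first, less as it gives way, then meets a firm stop.
- pad2 (a point): Centre of the top of the white press pad (16 mm across the rim, 44 mm along it, 2 mm proud) on the blue rim section at a long side (keeper -y), next clockwise seen from above. It lies 24 mm outward of the section's hinge. Open, the point is 83 mm above the box's underside; shut, 77 mm, and it swings about 3 mm outward on the way down.
- snap2 (a joint): Angle of the rim section with pad2, rad: 0 = sprung up, open; 0.28 = clicked shut, flush. It springs back up from the first half of its travel, snaps shut by itself beyond it and then stays. It takes about 9 N down on the pad at first, less as it gives way, then meets a firm stop.
- pad3 (a point): Centre of the top of the white press pad (16 mm across the rim, 44 mm along it, 2 mm proud) on the blue rim section at the other short side (keeper -x), opposite the red tab. It lies 24 mm outward of the section's hinge. Open, the point is 83 mm above the box's underside; shut, 77 mm, and it swings about 3 mm outward on the way down.
- snap3 (a joint): Angle of the rim section with pad3, rad: 0 = sprung up, open; 0.28 = clicked shut, flush. It springs back up from the first half of its travel, snaps shut by itself beyond it and then stays. It takes about 9 N down on the pad at first, less as it gives way, then meets a firm stop.
- pad4 (a point): Centre of the top of the white press pad (16 mm across the rim, 44 mm along it, 2 mm proud) on the blue rim section at the other long side (keeper +y), last clockwise. It lies 24 mm outward of the section's hinge. Open, the point is 83 mm above the box's underside; shut, 77 mm, and it swings about 3 mm outward on the way down.
- snap4 (a joint): Angle of the rim section with pad4, rad: 0 = sprung up, open; 0.28 = clicked shut, flush. It springs back up from the first half of its travel, snaps shut by itself beyond it and then stays. It takes about 9 N down on the pad at first, less as it gives way, then meets a firm stop.
- honey_center (a point): Jar of honey with a brass lid, 60 mm across, 85 mm high; the point is its centre, half-way up. Bystander.
- truckle_center (a point): Small red-waxed cheese, 72 mm across, 42 mm high; the point is its centre, half-way up. Bystander.
- slab_center (a point): Block of yellow cheese with a rind, 58 x 58 mm, 44 mm high; the point is its centre, half-way up. Bystander.

How it is judged:
On the way, in this order (a step that is already met when the one before it is completed fails the run):
1. the section with the red tab is clicked shut (value of joint snap1 above 0.25 rad), for 0.1 s.
2. the next section clockwise is clicked shut (value of joint snap2 above 0.25 rad), for 0.1 s.
3. the section opposite the tab is clicked shut (value of joint snap3 above 0.25 rad), for 0.1 s.
4. the last section is clicked shut (value of joint snap4 above 0.25 rad), for 0.1 s.
At the end, for the whole second after the job is handed in: All four rim sections are clicked shut (over 0.25 of 0.28 rad); the box stands level and at rest on the table within 40 mm of where it was; the jar and both cheeses are within 30 mm of where they were (value of joint each of snap1, snap2, snap3, snap4 above 0.25 rad and distance of keeper from where it was at the start of the episode below 0.04 m and height (world z) of keeper below 0.008 m and angle between keeper's own z axis and vertical below 0.05 rad and linear speed of keeper below 0.02 m/s and distance of each of honey_center, truckle_center, slab_center from where it was at the start of the episode below 0.03 m); the robot touches nothing.
It fails at once if the cheese box is lifted off the table or tipped (height (world z) of keeper above 0.012 m or angle between keeper's own z axis and vertical above 0.15 rad).
It fails at once if the cheese box is pushed more than 40 mm from its place (distance of keeper from where it was at the start of the episode above 0.04 m).
It fails at once if the honey jar or a cheese is lifted, carried, knocked over or pushed more than 30 mm (distance of any of honey_center, truckle_center, slab_center from where it was at the start of the episode above 0.03 m).
It also fails if it takes over 45 s, if anything falls off the work surface, if the arm or the gripper's body presses on something with over 40 N, if the wrist force passes 120 N, or if a joint passes its speed limit or range.

ROBOT

A 6-joint arm with a two-finger parallel gripper is mounted at the origin on the work surface. World frame = base frame: x ahead of the robot, y to its left, z up, the work surface at z = 0. Lengths are in m, angles in rad, forces in N, time in s.
With the tool pointing down it reaches from about 0.375 to 0.9 m from the base axis. Payload 3.1 kg.
Tool frame: the origin (TCP) lies on the centre line of the jaws, within the pads' length; the fingertips stand 8 mm ahead of it and the grasp point (between the pads) lies 11 mm behind it; z points along the fingers, y is the line along which they close (so a half turn about z gives the same grasp; the last joint's range is limited). The gripper opens to 85 mm and grips with 20 to 120 N. Pads are 22 mm wide; open, the fingers measure 114 mm over their backs; the gripper's body (76 mm by 85 mm) begins 54 mm behind the grasp point. The pads swing forward as they close: fully open they stand 13 mm farther back than shut.
Start: joints at [-1.31, 0.527, 1.433, -0, 1.181, -0.178], TCP at [0.266, -0.565, 0.239] pointing down, gripper open.
Joint ranges: [-3.08, 3.08], [-0.75, 2.2], [0.22, 2.44], [-1.43, 4.57], [0, 2.65], [-2.85, 2.85]. Speed limits (rad/s): [2.79, 2.79, 3.14, 3.14, 3.14, 3.14].

INTERFACE

Orientations are given as a unit quaternion [x, y, z, w].
In Python, from station import * gives the robot as it stands.
- The arm moves only by the tool play_rows, never from a script. Its argument "rows" is a list of rows, each a list of 3 entries, a list of its own where there are three numbers: the turn, a rotation vector about the tool's x, y, z in degrees, then the shift along the tool's x, y, z in mm, then the closure, from 0 (fully open) to 1 (shut). In form: [[[ax, ay, az], [dx, dy, dz], jaw], ...]. A call has 1 to 12 rows; each row shifts and turns the commanded pose from where the row before left it, along the tool's axes as they then stand; what a row does not reach is not made up. A row lasts 1/12 s, in which the tool goes at most 41.7 mm and 7.16 degrees, less where a joint would pass 70% of its speed; a pose out of reach is approached as far as the arm can. A call with a gripper value outside its range is refused whole. The fingers move at their own pace and stop on an object; "grip_force" is the grip in N (left out, the last holds). Time passes only in rows, so rows that do not move let the fingers close. It gives the time, the measured TCP pose, the force, the opening and the grip force at its end, in the units of the state.
- sense(): the state, without advancing time (a new reading comes with each control period).
- snapshot(name): name is "scene" or "top" or "wrist"; returns (picture, depth): 480x640x3 uint8, red, green, blue; 480x640 float32, m along the optical axis (not along the pixel's ray), 0 where there is no reading.
- get_calibration(name): a dict with "vfov" (degrees; the focal length in pixels is half the picture's height over the tangent of half this angle, whatever the lens; pixels are square), "cx", "cy" (the principal point, pixels), "xyz" and "attitude" of the camera in the world. Camera axes: x right, y down, z forward; pixel columns grow to the right and rows downward; lengths in m; the calibration is good to about 2 mm. A picture is of the moment at which its call begins: read the wrist's pose just before it. get_calibration takes no time and is no camera call; for the wrist camera it gives the pose at the moment of the call.
- sign_off(): hands the job in; it is judged then, once.
The state is a dict: "t": time; "q": joint angles; "qd": joint speeds; "tau": joint torques, N m; "tcp_pos": TCP position; "tool_rot": TCP orientation; "force": force on the tool from outside, world axes, zero at the start; "ft_torque": the same for the moment, N m; "finger_gap": opening from 0.0 (shut) to 1.0 (fully open); "gripper_force": force on a finger pad.
Only numpy, scipy, OpenCV 4.12 (cv2) and the standard library are available. Lean on these libraries where they do the work, as an engineer would, in place of code of your own. Each camera call takes 0.05 s, during which the arm holds its last target. There are 200 camera calls.

## Working session

There is one attempt and no reset: what is moved stays moved. The work goes in short steps, Python scripts to look and compute and a tool call to move; the robot and the scene stay as the last step left them, time stands still between calls to the robot, and variables do not carry over. Pictures are saved under pics/ and viewed, at most 10 in all, crops included, and the job is handed in when it is done.

Besides the shell and the picture viewer there is one more tool, called after "Request:" as name([rows], argument=value, ...), one row to a line, values as JSON. play_rows: Moves the arm, as the interface text tells. Its arguments: {"type":"object","properties":{"rows":{"type":"array","items":{"type":"array"}},"grip_force":{"type":"number"}},"required":["rows"]}

```bash
mkdir -p pics; cat > h.py <<'E'
from station import *
import numpy as np, cv2
from scipy.spatial.transform import Rotation as R
def cam(n):
    c=get_calibration(n); f=240/np.tan(np.radians(c['vfov'])/2); a=np.array(c['attitude'])
    M=R.from_quat(a).as_matrix() if a.size==4 else a.reshape(3,3)
    return c,f,M,np.array(c['xyz'])
def pts(n,uv,d):
    c,f,M,x=cam(n); uv=np.atleast_2d(uv).astype(float)
    r=np.c_[(uv[:,0]-c['cx'])/f,(uv[:,1]-c['cy'])/f,np.ones(len(uv))]
    return x+(r*np.reshape(d,(-1,1)))@M.T
def onplane(n,uv,z):
    c,f,M,x=cam(n); uv=np.atleast_2d(uv).astype(float)
    r=np.c_[(uv[:,0]-c['cx'])/f,(uv[:,1]-c['cy'])/f,np.ones(len(uv))]@M.T
    return x+r*((z-x[2])/r[:,2])[:,None]
E
python3 - <<'E'
from h import *
for n in("top","scene"):
    p,d=snapshot(n); cv2.imwrite(f"pics/{n}1.png",p[:,:,::-1]); np.savez(f"{n}1.npz",p=p,d=d); print(n,get_calibration(n))
s=sense();print(s['t'],s['tcp_pos'],s['tool_rot'],s['force'])
E
```

```text
top {'vfov': 54.138330963726325, 'cx': 320.51175555186245, 'cy': 239.24915562288143, 'xyz': array([4.44315343e-01, 2.84678369e-04, 8.97743626e-01]), 'attitude': array([ 0.70721976, -0.70197545,  0.05409876, -0.06437387])}
scene {'vfov': 55.20478846218599, 'cx': 313.5755846639697, 'cy': 238.46061328900646, 'xyz': array([ 1.1570378 , -0.13902824,  0.55025611]), 'attitude': array([ 0.72055952,  0.5313555 , -0.27227594, -0.35259199])}
0.1 [ 0.26595671 -0.56490212  0.23843334] [ 9.75919144e-01  2.18130376e-01 -2.61448947e-05 -9.81661731e-04] [ 0.33682799  0.61089357 -0.4612777 ]
```

View pics/top1.png

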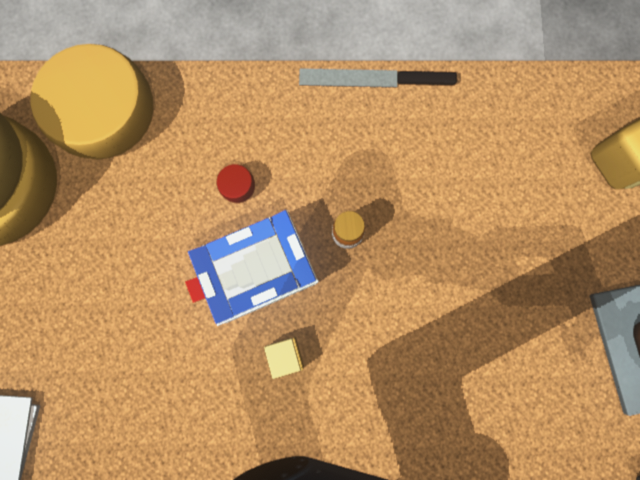

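The top view shows the box near (253,268). The red tab is at (196,289), and the white pads are near (206,285), (239,236), (296,247) and (264,297), listed clockwise. The jar is at (348,228), the red cheese at (235,183) and the yellow slab at (283,358).

```bash
python3 - <<'E'
from h import *
z=np.load("top1.npz");p,d=z['p'],z['d']
hsv=cv2.cvtColor(p,cv2.COLOR_RGB2HSV)
w=((hsv[...,1]<40)&(hsv[...,2]>190)).astype(np.uint8)
n,l,st,c=cv2.connectedComponentsWithStats(w)
P={}
for i in range(1,n):
    if st[i,4]>60 and 180<c[i,0]<330 and 200<c[i,1]<330:
        ys,xs=np.where(l==i); q=onplane("top",c[i],.082)[0]
        qd=pts("top",np.c_[xs,ys],d[ys,xs]); rr=cv2.minAreaRect(onplane("top",np.c_[xs,ys],.082)[:,:2].astype(np.float32)*1000)
        print(st[i,4],c[i].round(1),q.round(4),"depth",np.median(qd,0).round(4),rr)
b=((hsv[...,0]>105)&(hsv[...,0]<125)&(hsv[...,1]>120)).astype(np.uint8); b[:200]=0;b[335:]=0;b[:,:180]=0;b[:,330:]=0
ys,xs=np.where(b); q=onplane("top",np.c_[xs,ys],.082)
print(cv2.minAreaRect(q[:,:2].astype(np.float32)*1000))
r=(((hsv[...,0]<8)|(hsv[...,0]>172))&(hsv[...,1]>150)).astype(np.uint8); n,l,st,c=cv2.connectedComponentsWithStats(r)
for i in range(1,n):
    if st[i,4]>60: print("red",st[i,4],c[i],onplane("top",c[i],.08))
E
```

```text
223 [238.7 235.4] [0.5884 0.1576 0.082 ] depth [0.5884 0.1569 0.0837] ((588.70458984375, 157.73667907714844), (16.900493621826172, 43.27311325073242), 24.081378936767578)
2738 [251.2 266.3] [0.5337 0.1335 0.082 ] depth [0.5349 0.1349 0.0741] ((534.0404052734375, 133.185546875), (70.75924682617188, 120.66219329833984), 24.02109146118164)
211 [295.3 246.5] [0.5692 0.057  0.082 ] depth [0.5684 0.0573 0.0837] ((569.3616333007812, 57.11180877685547), (43.55976486206055, 15.004788398742676), 23.80396270751953)
237 [206.3 284.7] [0.5009 0.2108 0.082 ] depth [0.5005 0.2104 0.0834] ((501.0990905761719, 211.17843627929688), (44.543758392333984, 16.56965446472168), 24.288923263549805)
277 [266.6 302.8] [0.4706 0.1048 0.082 ] depth [0.4707 0.1076 0.068 ] ((471.2730712890625, 103.5447769165039), (5.093036651611328, 187.82321166992188), 24.229904174804688)
224 [263.5 296.1] [0.4822 0.1104 0.082 ] depth [0.4822 0.11   0.0837] ((482.17620849609375, 110.43758392333984), (15.036436080932617, 43.75537109375), 23.70406723022461)
((535.2938232421875, 133.71444702148438), (135.5647430419922, 185.960693359375), 23.810956954956055)
red 1014 [234.1913215  182.21400394] [[0.68636663 0.16980103 0.08      ]]
red 291 [194.5257732  289.41237113] [[0.49278771 0.23144562 0.08      ]]
```

View pics/scene1.png

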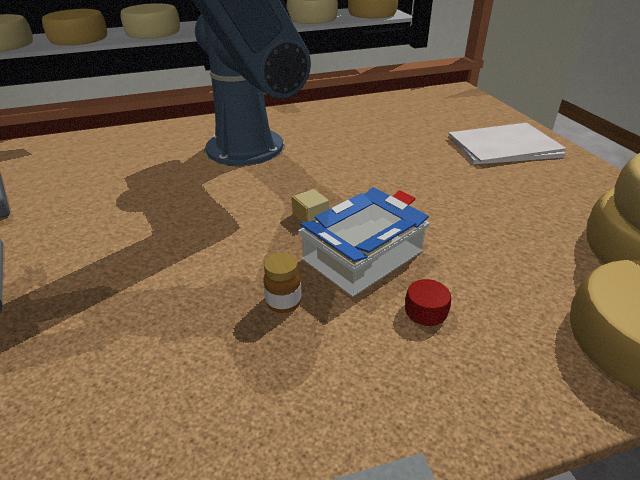

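The scene view confirms it: box centred near (365,240), red tab at the far right (402,199), jar at (282,283), red cheese at (428,302), slab at (310,206). The measured pads fit the drawing: pad1 to pad3 is 168 mm against 170 nominal, and the heights are 83–84 mm. The tool's yaw already matches the box.

Request:
play_rows([
  [[0,0,0],[22.6,-25.1,0],1],
  [[0,0,0],[22.6,-25.1,0],1],
  [[0,0,0],[22.6,-25.1,0],1],
  [[0,0,0],[22.6,-25.1,0],1],
  [[0,0,0],[22.6,-25.1,0],1],
  [[0,0,0],[22.6,-25.1,0],1],
  [[0,0,0],[22.6,-25.1,0],1],
  [[0,0,0],[22.6,-25.1,0],1],
  [[0,0,0],[22.6,-25.1,0],1],
  [[0,0,0],[22.6,-25.1,0],1],
  [[0,0,0],[22.6,-25.1,0],1],
  [[0,0,0],[22.6,-25.1,0],1],
])

```text
t: 1.1
tcp_pos: [0.3832, -0.1758, 0.2392]
tool_rot: [0.976, 0.218, -0.0, -0.0]
force: [1.4, -0.0, 0.1]
finger_gap: 0.0
gripper_force: 0.0
```

Request:
play_rows([
  [[0,0,0],[22.6,-25.1,0],1],
  [[0,0,0],[22.6,-25.1,0],1],
  [[0,0,0],[22.6,-25.1,0],1],
  [[0,0,0],[22.6,-25.1,0],1],
  [[0,0,0],[22.6,-25.1,0],1],
  [[0,0,0],[22.6,-25.1,0],1],
  [[0,0,0],[22.6,-25.1,0],1],
  [[0,0,0],[22.6,-25.1,0],1],
  [[0,0,0],[22.6,-25.1,0],1],
  [[0,0,0],[22.6,-25.1,0],1],
  [[0,0,0],[22.6,-25.1,0],1],
  [[0,0,0],[22.6,-25.1,0],1],
])

```text
t: 2.1
tcp_pos: [0.5003, 0.2123, 0.239]
tool_rot: [0.976, 0.218, -0.0, 0.0]
force: [1.0, -0.1, 0.4]
finger_gap: -0.003
gripper_force: 0.0
```

```bash
cat > rel.py <<'E'
from h import *
P=np.array([[.5008,.2108,.083],[.5886,.1574,.083],[.569,.057,.083],[.482,.1104,.083]])
s=sense(); M=R.from_quat(s['tool_rot'])
print("t",s['t'],"tcp",s['tcp_pos'].round(4),"F",s['force'].round(1),"gap",s['finger_gap'],"yaw",np.degrees(M.as_euler('ZYX')).round(1),"q",s['q'].round(2))
print((M.inv().apply(P-s['tcp_pos'])*1000).round(1),"minus 8 in z for the tip")
E
python3 rel.py
```

```text
t 2.1 tcp [0.5003 0.2123 0.239 ] F [ 1.  -0.1  0.4] gap -0.0026695675591561796 yaw [  25.2    0.  -180. ] q [ 0.2   0.42  1.64 -0.    1.09  1.33]
[[ -0.    1.6 156. ]
 [ 56.7  87.3 155.9]
 [ -3.8 169.8 156. ]
 [-59.8  84.4 156. ]] minus 8 in z for the tip
```

Request:
play_rows([
  [[0,0,0],[0,1,35],1],
  [[0,0,0],[0,0,35],1],
  [[0,0,0],[0,0,30],1],
  [[0,0,0],[0,0,20],1],
  [[0,0,0],[0,0,15],1],
  [[0,0,0],[0,0,6],1],
  [[0,0,0],[0,0,3],1],
  [[0,0,0],[0,0,2],1],
  [[0,0,0],[0,0,2],1],
  [[0,0,0],[0,0,2],1],
])

```text
t: 2.93
tcp_pos: [0.5009, 0.2101, 0.0909]
tool_rot: [0.976, 0.218, 0.001, -0.0]
force: [-2.3, 0.7, 3.9]
finger_gap: -0.001
gripper_force: 2.0
```

Request:
play_rows([
  [[0,0,0],[0,0,1],1],
  [[0,0,0],[0,0,1],1],
  [[0,0,0],[0,0,1],1],
  [[0,0,0],[0,0,1],1],
  [[0,0,0],[0,0,0],1],
])

```text
t: 3.35
tcp_pos: [0.501, 0.2095, 0.0853]
tool_rot: [0.976, 0.218, 0.0, 0.0]
force: [-0.1, 0.3, -0.9]
finger_gap: -0.007
gripper_force: 0.0
```

Request:
play_rows([
  [[0,0,0],[0,0,1],1],
  [[0,0,0],[0,0,1],1],
  [[0,0,0],[0,0,0],1],
])

```text
t: 3.6
tcp_pos: [0.5011, 0.2096, 0.085]
tool_rot: [0.976, 0.218, 0.0, 0.0]
force: [-1.8, -0.9, 12.3]
finger_gap: -0.001
gripper_force: 6.3
```

Firm stop at a tip height of 77 mm, so section 1 is shut. I'll lift and check before going on.

Request:
play_rows([
  [[0,0,0],[0,0,-10],1],
  [[0,0,0],[0,0,-20],1],
  [[0,0,0],[0,0,-20],1],
  [[0,0,0],[19,29,0],1],
  [[0,0,0],[19,29,0],1],
  [[0,0,0],[19,29,0],1],
  [[0,0,0],[0,0,0],1],
])

```text
t: 4.18
tcp_pos: [0.5971, 0.1517, 0.1346]
tool_rot: [0.976, 0.216, 0.005, 0.002]
force: [-0.1, -0.3, 0.0]
finger_gap: 0.0
gripper_force: 0.0
```

```bash
python3 rel.py; python3 - <<'E'
from h import *
p,d=snapshot("scene"); cv2.imwrite("pics/s2.png",cv2.resize(p[150:330,250:470,::-1],None,fx=3,fy=3))
E
```

```text
t 4.1833 tcp [0.5971 0.1517 0.1346] F [-0.1 -0.3  0. ] gap 0.000386292827601233 yaw [ 25.   -0.5 179.7] q [ 0.07  0.64  1.55 -0.    0.94  1.2 ]
[[ -62.8  -94.5   50.5]
 [  -5.8   -9.    51.5]
 [ -66.    73.7   51.4]
 [-122.3  -11.4   50.4]] minus 8 in z for the tip
```

View pics/s2.png

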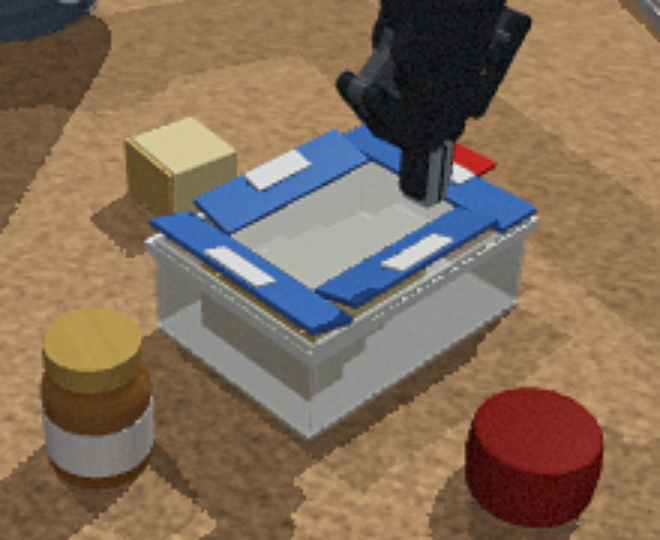

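Section 1, by the tab at (475,165), lies flush. The other three are still raised and the bystanders haven't moved. The arm overshot a little, so I'll let it settle.

Request:
play_rows([
  [[0,0,0],[0,0,20],1],
  [[0,0,0],[0,0,0],1],
  [[0,0,0],[0,0,0],1],
])

```text
t: 4.48
tcp_pos: [0.5874, 0.1554, 0.1123]
tool_rot: [0.976, 0.218, -0.002, -0.0]
force: [-0.6, 0.1, 0.8]
finger_gap: -0.001
gripper_force: 0.0
```

```bash
python3 rel.py
```

```text
t 4.4833 tcp [0.5874 0.1554 0.1123] F [-0.6  0.1  0.8] gap -0.0011748687215686906 yaw [  25.2    0.2 -179.9] q [0.07 0.67 1.58 0.   0.9  1.21]
[[ -54.6  -87.    29.7]
 [   2.1   -1.2   29.3]
 [ -58.5   81.2   29.4]
 [-114.4   -4.1   29.8]] minus 8 in z for the tip
```

Request:
play_rows([
  [[0,0,0],[1,-1,10],1],
  [[0,0,0],[1,0,6],1],
  [[0,0,0],[0,0,3],1],
  [[0,0,0],[0,0,2],1],
  [[0,0,0],[0,0,2],1],
  [[0,0,0],[0,0,1],1],
  [[0,0,0],[0,0,1],1],
  [[0,0,0],[0,0,1],1],
  [[0,0,0],[0,0,1],1],
  [[0,0,0],[0,0,1],1],
  [[0,0,0],[0,0,0],1],
  [[0,0,0],[0,0,0],1],
])

```text
t: 5.48
tcp_pos: [0.5907, 0.1567, 0.0852]
tool_rot: [0.976, 0.218, -0.0, 0.0]
force: [-1.0, -0.1, -0.5]
finger_gap: -0.002
gripper_force: 0.3
```

Request:
play_rows([
  [[0,0,0],[0,0,1],1],
  [[0,0,0],[0,0,1],1],
  [[0,0,0],[0,0,0],1],
])

```text
t: 5.73
tcp_pos: [0.5907, 0.1568, 0.085]
tool_rot: [0.976, 0.218, -0.0, 0.0]
force: [-3.9, -0.5, 10.3]
finger_gap: -0.002
gripper_force: 5.3
```

Request:
play_rows([
  [[0,0,0],[0,0,-10],1],
  [[0,0,0],[0,0,-15],1],
  [[0,0,0],[0,0,-10],1],
  [[0,0,0],[-16,20,0],1],
  [[0,0,0],[-16,23,0],1],
  [[0,0,0],[-16,23,0],1],
  [[0,0,0],[-15,17,0],1],
  [[0,0,0],[0,0,8],1],
  [[0,0,0],[0,0,0],1],
  [[0,0,0],[0,0,0],1],
])

```text
t: 6.57
tcp_pos: [0.5691, 0.0553, 0.11]
tool_rot: [0.976, 0.218, -0.0, -0.0]
force: [-0.0, 1.2, -0.0]
finger_gap: 0.001
gripper_force: 0.0
```

```bash
python3 rel.py
```

```text
t 6.5667 tcp [0.5691 0.0553 0.11  ] F [-0.   1.2 -0. ] gap 0.001078108315198607 yaw [  25.2    0.  -180. ] q [-0.1   0.64  1.68  0.    0.83  1.03]
[[   4.3 -169.8   27.2]
 [  61.   -84.1   27.1]
 [   0.6   -1.6   27. ]
 [ -55.4  -86.9   27.1]] minus 8 in z for the tip
```

Over pad3. Pressing.

Request:
play_rows([
  [[0,0,0],[0,0,10],1],
  [[0,0,0],[0,0,5],1],
  [[0,0,0],[0,0,2],1],
  [[0,0,0],[0,0,2],1],
  [[0,0,0],[0,0,1],1],
  [[0,0,0],[0,0,1],1],
  [[0,0,0],[0,0,1],1],
  [[0,0,0],[0,0,1],1],
  [[0,0,0],[0,0,1],1],
  [[0,0,0],[0,0,1],1],
  [[0,0,0],[0,0,0],1],
  [[0,0,0],[0,0,0],1],
])

```text
t: 7.57
tcp_pos: [0.5691, 0.055, 0.0852]
tool_rot: [0.976, 0.218, -0.0, -0.0]
force: [0.7, -0.1, -0.4]
finger_gap: 0.001
gripper_force: 0.0
```

Request:
play_rows([
  [[0,0,0],[0,0,1],1],
  [[0,0,0],[0,0,1],1],
  [[0,0,0],[0,0,0],1],
])

```text
t: 7.82
tcp_pos: [0.5692, 0.055, 0.085]
tool_rot: [0.976, 0.218, 0.0, 0.0]
force: [-2.9, 0.2, 12.7]
finger_gap: -0.002
gripper_force: 5.8
```

Request:
play_rows([
  [[0,0,0],[0,0,-10],1],
  [[0,0,0],[0,0,-15],1],
  [[0,0,0],[0,0,-10],1],
  [[0,0,0],[-14,-22,0],1],
  [[0,0,0],[-15,-23,0],1],
  [[0,0,0],[-15,-23,0],1],
  [[0,0,0],[-13,-19,0],1],
  [[0,0,0],[0,0,8],1],
  [[0,0,0],[0,0,0],1],
  [[0,0,0],[0,0,0],1],
])

```text
t: 8.65
tcp_pos: [0.4817, 0.1093, 0.1104]
tool_rot: [0.976, 0.218, 0.001, 0.0]
force: [0.5, -0.9, -0.5]
finger_gap: -0.002
gripper_force: 0.0
```

```bash
python3 rel.py
```

```text
t 8.65 tcp [0.4817 0.1093 0.1104] F [ 0.5 -0.9 -0.5] gap -0.001561302549978252 yaw [ 2.52e+01 -1.00e-01  1.80e+02] q [-0.    0.56  1.87 -0.    0.7   1.13]
[[ 60.4 -83.7  27.4]
 [117.1   2.   27.6]
 [ 56.6  84.5  27.5]
 [  0.7  -0.9  27.4]] minus 8 in z for the tip
```

Request:
play_rows([
  [[0,0,0],[-1,0,10],1],
  [[0,0,0],[0,0,5],1],
  [[0,0,0],[0,0,2],1],
  [[0,0,0],[0,0,2],1],
  [[0,0,0],[0,0,1],1],
  [[0,0,0],[0,0,1],1],
  [[0,0,0],[0,0,1],1],
  [[0,0,0],[0,0,1],1],
  [[0,0,0],[0,0,1],1],
  [[0,0,0],[0,0,1],1],
  [[0,0,0],[0,0,0],1],
  [[0,0,0],[0,0,0],1],
])

```text
t: 9.65
tcp_pos: [0.4797, 0.1091, 0.0853]
tool_rot: [0.976, 0.218, 0.0, -0.0]
force: [-0.1, -0.7, 0.0]
finger_gap: 0.001
gripper_force: 0.0
```

Request:
play_rows([
  [[0,0,0],[0,0,1],1],
  [[0,0,0],[0,0,1],1],
  [[0,0,0],[0,0,0],1],
])

```text
t: 9.9
tcp_pos: [0.4798, 0.1091, 0.0849]
tool_rot: [0.976, 0.218, 0.0, 0.0]
force: [-3.1, -0.2, 13.9]
finger_gap: -0.002
gripper_force: 7.1
```

Request:
play_rows([
  [[0,0,0],[0,0,-10],1],
  [[0,0,0],[0,0,-25],1],
  [[0,0,0],[0,0,-35],1],
  [[0,0,0],[0,0,-35],1],
  [[0,0,0],[0,0,-35],1],
  [[0,0,0],[0,0,-10],1],
  [[0,0,0],[0,0,0],1],
  [[0,0,0],[0,0,0],1],
])

```text
t: 10.57
tcp_pos: [0.4795, 0.1091, 0.2337]
tool_rot: [0.976, 0.218, 0.001, 0.0]
force: [-0.2, 0.4, -0.1]
finger_gap: 0.002
gripper_force: 0.0
```

```bash
python3 rel.py; python3 - <<'E'
from h import *
p,d=snapshot("scene"); cv2.imwrite("pics/s3.png",cv2.resize(p[150:330,250:470,::-1],None,fx=3,fy=3))
E
```

```text
t 10.5667 tcp [0.4795 0.1091 0.2337] F [-0.2  0.4 -0.1] gap 0.0023878936839680557 yaw [ 2.52e+01 -1.00e-01  1.80e+02] q [-0.    0.36  1.77  0.    1.02  1.13]
[[ 62.4 -83.1 150.7]
 [119.1   2.6 150.9]
 [ 58.6  85.1 150.8]
 [  2.6  -0.2 150.7]] minus 8 in z for the tip
```

View pics/s3.png

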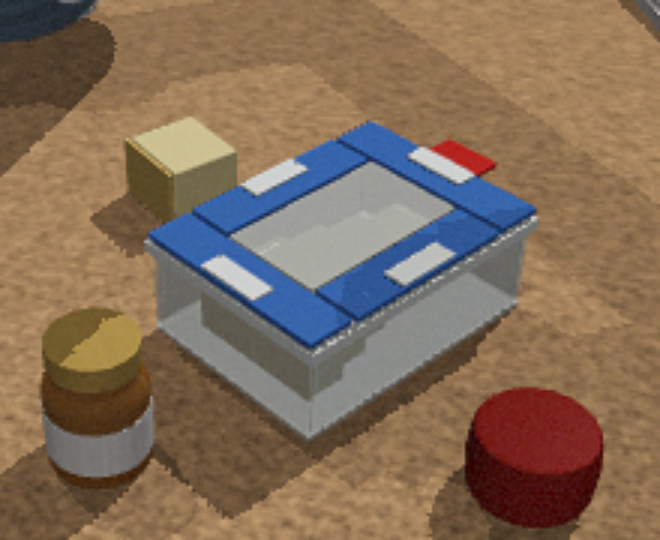

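All four sections are flush: the pads at (442,165), (420,264), (237,277) and (275,176) lie level with the rim. The box, jar and cheeses haven't moved.

```bash
python3 -c "
from station import *
print(sign_off())"
```

```text
the job is handed in; nothing more can be done
None
```

I pressed all four lid sections shut in clockwise order from the red tab; the last picture shows them flush and the box, jar and cheeses in place, and I handed the job in at about 10.6 s (no verdict was returned).

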